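# Lay out the sectioning bench

### The arm

A 6-joint arm with a two-finger parallel gripper is mounted at the origin on the work surface. World frame = base frame: x ahead of the robot, y to its left, z up, the work surface at z = 0. Lengths are in m, angles in rad, forces in N, time in s.
With the tool pointing down it reaches from about 0.35 to 0.875 m from the base axis. Payload 15.5 kg.
Tool frame: the origin (TCP) lies at the very end of the fingers, on their centre line; the grasp point (between the pads) lies r.tcp_to_grasp behind it (r.tcp_to_grasp is the distance from the TCP to the grasp point, in m); z points along the fingers, y is the line along which they close (so a half turn about z gives the same grasp; the last joint's range is limited). The gripper opens to 85 mm and grips with 20 to 120 N. Pads are 22 mm wide; open, the fingers measure 114 mm over their backs; the gripper's body (76 mm by 85 mm) begins 54 mm behind the grasp point. The pads swing forward as they close: fully open they stand 13 mm farther back than shut.
Start: joints at [1.024, 0.494, 1.345, -0, 1.302, -0.096], TCP at [0.273, 0.562, 0.231] pointing down, gripper open.
Joint ranges: [-2.91, 2.91], [-0.82, 2.16], [0.22, 2.67], [-1.22, 4.37], [0.12, 2.79], [-3.08, 3.08]. Speed limits (rad/s): [1.89, 1.89, 2.57, 3.01, 3.01, 3.01].

### API

Orientations are given as a unit quaternion [x, y, z, w].
In Python, from station import sense, eyes, r gives the robot as it stands. The module is installed in compiled form; this text tells all that it offers.
- The arm moves only by the tool servo_tool, never from a script. Its argument "motion" is a list of rows, each a list of 7 numbers: the shift along the world's x, y, z scaled (see below), then the turn, a rotation vector about the world's x, y, z scaled (see below), then the closure, from -1 (fully open) to 1 (shut). A call has 1 to 20 rows; each row shifts and turns the commanded pose from where the row before left it; what a row does not reach is not made up. The controller multiplies each number of a shift by 0.03 m and each number of a turn by 30 degrees. A row lasts 1/12 s, in which the tool goes at most 41.7 mm and 7.16 degrees, less where a joint would pass 70% of its speed; a pose out of reach is approached as far as the arm can. A call with a number of a shift or a turn outside -1 to 1 is refused whole. A call with a gripper value outside its range is refused whole. The fingers move at their own pace and stop on an object; "grip_force" is the grip in N (left out, the last holds). Time passes only in rows, so rows that do not move let the fingers close. It gives the time, the measured TCP pose, the force, the opening and the grip force at its end, in the units of the state.
- sense(): the state, without advancing time (a new reading comes with each control period).
- eyes.read_camera(name): name is "side" or "top" or "wrist"; returns a dict with "image" (384x512x3 uint8, blue, green, red), "mtx" (3x3 intrinsics, pixels), "D" ([k1, k2, p1, p2, k3] as OpenCV has them; the pictures are not rectified), "position" and "rotation" of the camera in the world; the wrist camera has in their place "tool_from_camera" (4x4, takes a point from camera to tool coordinates, whose origin is the TCP and whose axes are the flange's). Camera axes: x right, y down, z forward; pixel columns grow to the right and rows downward; lengths in m; the calibration is good to about 2 mm. A picture is of the moment at which its call begins: read the wrist's pose just before it. There is no depth.
- r.job_done(): hands the job in; it is judged then, once.
The state is a dict: "time_s": time; "joints": joint angles; "joint_velocities": joint speeds; "joint_torque": joint torques, N m; "eef_pos": TCP position; "tcp_rot": TCP orientation; "force": force on the tool from outside, world axes, zero at the start; "ft_torque": the same for the moment, N m; "grip_width": opening from 0.0 (shut) to 1.0 (fully open); "grip_force": force on a finger pad.
Only numpy, scipy, OpenCV 4.12 (cv2) and the standard library are available. Lean on these libraries where they do the work, as an engineer would, in place of code of your own. Each camera call takes 0.05 s, during which the arm holds its last target. There are 200 camera calls.

### The job

Set the bench up for sectioning (left and front as seen from the robot, square to the unit in question): the wax block goes in the middle of the cold plate, and the slide box flat on the bench to the left of the cold plate, level with its middle, long sides parallel to the plate's left edge, leaving a gap of about 35 mm, with the blade dispenser lying lengthwise on the middle of its lid. The slide tray goes on the middle of the hot plate's top with its length running left to right, and the specimen pot stands on the bench straight in front of the hot plate's middle, again with a gap of about 35 mm. Keep the pot upright and leave the little steel mould and the glass dish where they are.

Things in the scene. Friction and masses are not known exactly. Their poses are not given: they have to be found in the camera images.
- cold_plate: Cold plate, fixed to the bench: cream body with a bare aluminium square top plate, 110 x 110 mm, flat top 30 mm above the bench. Behind the plate is its 55 mm deep, 46 mm high control housing with a dark display. Origin: bench level, under the centre of the square plate. +x is its back (away from the robot), +y its left; turned at most 0.15 rad.
- hot_plate: Slide hot plate, fixed to the bench: grey body with a dark steel top plate, 110 mm (x) by 120 mm (y), flat top 30 mm above the bench. Behind the plate is its 55 mm deep, 46 mm high housing with a round black dial (10 mm taller). Origin: bench level, under the centre of the top plate. +x is its back (away from the robot), +y its left; turned at most 0.15 rad.
- slide_box: Closed flat white plastic microscope-slide box with a grey seam, 83 mm long (its x) by 56 mm wide (its y) by 32 mm high, flat top, rigid, about 0.16 kg. Origin: centre of underside, z up. Grip across the 56 mm.
- dispenser: Microtome-blade dispenser: flat grey plastic block, 74 mm long (its x) by 32 mm wide (its y) by 16 mm high, with a black slot and steel strip on top, about 0.05 kg. Origin: centre of underside, z up.
- wax_block: Wax specimen block: white plastic large cassette 60 mm (its x) by 42 mm (its y) by 8 mm, lying flat, with a pale wax block 48 x 33 x 12 mm on top of it, 20 mm high in all, about 0.04 kg. Origin: centre of underside, z up.
- pot: Round specimen pot, closed: clear body 44 to 48 mm across, white cap 50 mm across from 38 to 54 mm height, 54 mm high in all, about 0.07 kg. Origin: centre of underside, z up along its axis.
- slide_tray: Shallow steel tray with three glass slides lying fast in it, 100 mm long (its x) by 46 mm wide (its y) by 12 mm high, walls 3 mm, about 0.09 kg. Origin: centre of underside, z up. Grip it across the outside of its 46 mm.
- mould: Bystander, loose: small empty steel embedding mould, open on top, 56 x 42 x 14 mm. Not to be moved. Origin: centre of underside.
- dish: Bystander, loose: small round glass dish, open on top, 60 mm across, 14 mm high, behind the plates. Not to be moved. Origin: centre of underside.
Not all that is in view belongs to the job. What is shaped like the slide_box but blue is not meant.

How it is judged:
By the outcome, as a careful person would: the job done as asked, in the order asked, and still so for the second after the job is handed in, with the robot touching nothing.
It also fails if it takes over 128 s, if anything falls off the work surface, if the arm or the gripper's body presses on something with over 40 N, if the wrist force passes 120 N, or if a joint passes its speed limit or range.

## Working session

There is one attempt and no reset: what is moved stays moved. The work goes in short steps, Python scripts to look and compute and a tool call to move; the robot and the scene stay as the last step left them, time stands still between calls to the robot, and variables do not carry over. Pictures are saved under pics/ and viewed, at most 17 in all, crops included, and the job is handed in when it is done.

Besides the shell and the picture viewer there is one more tool, called after "Emit:" as name([rows], argument=value, ...), one row to a line, values as JSON. servo_tool: Moves the arm, as the interface text tells. Shifts and turns lie within -1 to 1; 1 stands for 0.03 m of shift or 30 degrees of turn. Its arguments: {"type":"object","properties":{"motion":{"type":"array"},"grip_force":{"type":"number"}},"required":["motion"]}

```bash
mkdir -p pics; python3 - <<'E'
from station import sense,eyes,r
import cv2,pickle
print(sense(), r.tcp_to_grasp)
for n in ("top","side"):
    c=eyes.read_camera(n); cv2.imwrite(f"pics/{n}0.png",cv2.resize(c["image"],(800,600),interpolation=cv2.INTER_CUBIC)); pickle.dump(c,open(f"{n}0.pkl","wb"))
    print(n,c["mtx"],c["D"],c["position"],c["rotation"])
E
```

```text
{'time_s': 0.0, 'joints': array([ 1.02352840e+00,  4.94201089e-01,  1.34615200e+00, -1.30565923e-05,
        1.30251850e+00, -9.55117455e-02]), 'joint_velocities': array([-6.41530472e-04,  1.35858344e-03, -9.27573489e-04,  1.84769777e-03,
       -1.07061834e-03, -3.36474652e-05]), 'joint_torque': array([-3.98924676e-03, -8.82200933e+01, -3.83871675e+01, -4.37449371e-04,
        1.01032938e-02,  1.05890974e-04]), 'eef_pos': array([0.27265113, 0.5619729 , 0.23068206]), 'tcp_rot': array([ 2.23960497e-01,  9.74598013e-01, -6.08717468e-04, -1.96028572e-04]), 'force': array([-0.4654897 , -0.16059886, -0.74578845]), 'ft_torque': array([-0.00067024, -0.05871151, -0.0088659 ]), 'grip_force': 0.0, 'grip_width': 1.0005320847034411} 0.0187
top [[355.60892952   0.         250.01307959]
 [  0.         355.60892952 196.38285807]
 [  0.           0.           1.        ]] [-0.05655844  0.          0.          0.          0.        ] [0.44899683 0.05193625 1.07742631] [ 0.70820772 -0.70345107  0.03657775 -0.04754447]
side [[473.53598769   0.         254.83824318]
 [  0.         473.53598769 192.50214697]
 [  0.           0.           1.        ]] [0.01318965 0.         0.         0.         0.        ] [0.05158619 1.24381468 1.15035448] [-0.18951427  0.89208053 -0.40098226  0.0865442 ]
```

View pics/top0.png

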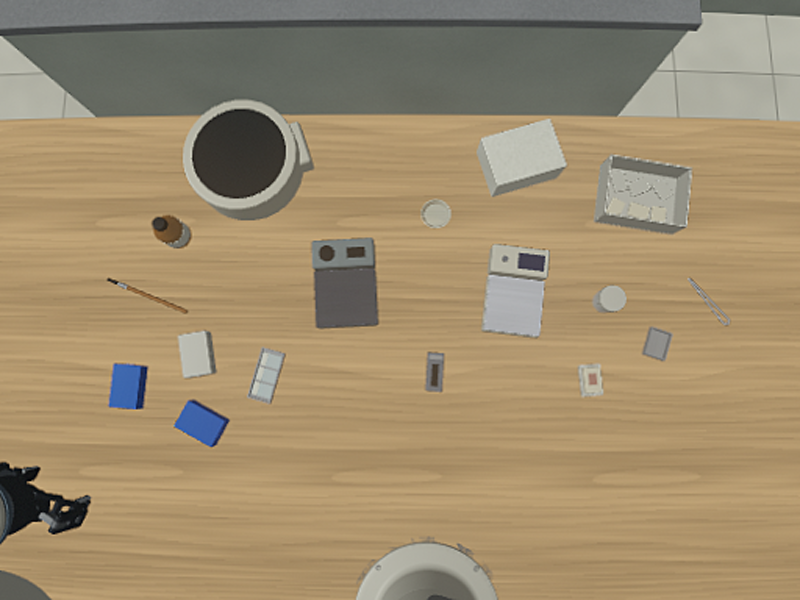

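View pics/side0.png

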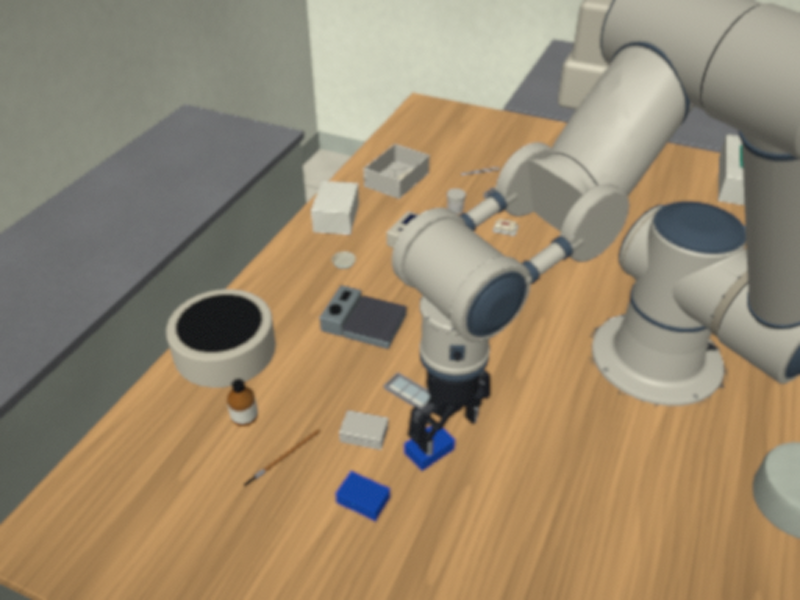

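Top view (800x600 px): hot plate at (346,297), cold plate (514,306), white slide box (197,354) with two blue look-alikes at (127,386) and (202,423), and slide tray (266,376). The dispenser is at (435,371), wax block (592,380), pot (611,299), mould (657,344) and dish (436,213). The large white block at (521,157) is too big to be the slide box.

```bash
cat > h.py <<'E'
import numpy as np,cv2,pickle
from scipy.spatial.transform import Rotation as R
def pose(c,s=None):
    if "position" in c: return R.from_quat(c["rotation"]).as_matrix(),np.array(c["position"])
    T=np.array(c["tool_from_camera"]); A=R.from_quat(s["tcp_rot"]).as_matrix()
    return A@T[:3,:3],A@T[:3,3]+s["eef_pos"]
def px2w(c,uv,z,s=None):
    M,p=pose(c,s)
    n=cv2.undistortPoints(np.array(uv,float).reshape(-1,1,2),c["mtx"],np.array(c["D"]))[:,0]
    d=np.c_[n,np.ones(len(n))]@M.T
    return p+d*((np.array(z)-p[2])/d[:,2])[:,None]
def w2px(c,P,s=None):
    M,p=pose(c,s)
    q=(np.array(P,float).reshape(-1,3)-p)@M
    return cv2.projectPoints(q,np.zeros(3),np.zeros(3),c["mtx"],np.array(c["D"]))[0][:,0]
def snap(name):
    from station import sense,eyes
    s=sense(); c=eyes.read_camera("wrist"); pickle.dump((c,s),open(name+".pkl","wb"))
    cv2.imwrite(f"pics/{name}.png",cv2.resize(c["image"],(800,600),interpolation=cv2.INTER_CUBIC)); return c,s
E
python3 - <<'E'
from h import *
c=pickle.load(open("top0.pkl","rb"))
P=dict(box=(197,354,.032),tray=(266,376,.012),disp=(435,371,.016),wax=(592,380,.02),pot=(611,299,.054),cold=(514,306,.03),hot=(346,297,.03),mould=(657,344,.014),dish=(436,213,.014))
for k,(u,v,z) in P.items(): print(k,px2w(c,[(u*.64,v*.64)],[z])[0].round(3))
from station import eyes
w=eyes.read_camera("wrist"); print(w["mtx"],w["D"],w["tool_from_camera"])
E
```

```text
box [0.482 0.436 0.032]
tray [0.442 0.307 0.012]
disp [ 0.454 -0.016  0.016]
wax [ 0.438 -0.313  0.02 ]
pot [ 0.588 -0.342  0.054]
cold [ 0.577 -0.165  0.03 ]
hot [0.593 0.154 0.03 ]
mould [ 0.507 -0.444  0.014]
dish [ 0.763 -0.019  0.014]
[[292.99898612   0.         251.73251935]
 [  0.         292.99898612 196.88568444]
 [  0.           0.           1.        ]] [-0.02756649  0.          0.          0.          0.        ] [[ 2.56592180e-05 -9.45403440e-01 -3.25902341e-01  8.56677277e-02]
 [ 1.00000000e+00  2.38899055e-05  9.43110488e-06  7.86390297e-04]
 [-1.13042287e-06 -3.25902341e-01  9.45403440e-01 -1.42065459e-01]
 [ 0.00000000e+00  0.00000000e+00  0.00000000e+00  1.00000000e+00]]
```

Emit:
servo_tool([
  [0.58,-0.97,0.07,0,0,0.096,-1],
  [0.58,-0.97,0.07,0,0,0.096,-1],
  [0.58,-0.97,0.07,0,0,0.096,-1],
  [0.58,-0.97,0.07,0,0,0.096,-1],
  [0.58,-0.97,0.07,0,0,0.096,-1],
  [0.58,-0.97,0.07,0,0,0.096,-1],
  [0.58,-0.97,0.07,0,0,0.096,-1],
  [0.58,-0.97,0.07,0,0,0.096,-1],
  [0.58,-0.97,0.07,0,0,0.096,-1],
  [0,0,0,0,0,0,-1],
  [0,0,0,0,0,0,-1],
], grip_force=40)

```text
time_s: 1.07
eef_pos: [0.4302, 0.2991, 0.2502]
tcp_rot: [0.001, 1.0, -0.0, -0.0]
force: [0.1, -0.2, -0.1]
grip_width: 1.0
grip_force: 0.0
```

```bash
python3 -c "
from h import *
snap('wA')"
```

Emit:
servo_tool([
  [0,-0.95,0,0,0,0,-1],
  [0,-0.95,0,0,0,0,-1],
  [0,-0.95,0,0,0,0,-1],
  [0,-0.95,0,0,0,0,-1],
  [0,-0.95,0,0,0,0,-1],
  [0,-0.95,0,0,0,0,-1],
  [0,-0.95,0,0,0,0,-1],
  [0,-0.95,0,0,0,0,-1],
  [0,-0.95,0,0,0,0,-1],
  [0,-0.95,0,0,0,0,-1],
  [0,-0.95,0,0,0,0,-1],
  [0,-0.95,0,0,0,0,-1],
  [0,-0.95,0,0,0,0,-1],
  [0,-0.95,0,0,0,0,-1],
  [0,-0.95,0,0,0,0,-1],
  [0,-0.95,0,0,0,0,-1],
  [0,-0.95,0,0,0,0,-1],
  [0,-0.95,0,0,0,0,-1],
  [0,0,0,0,0,0,-1],
  [0,0,0,0,0,0,-1],
])

```text
time_s: 2.78
eef_pos: [0.4298, -0.2127, 0.2499]
tcp_rot: [0.0, 1.0, 0.0, -0.0]
force: [-0.6, 0.2, -1.0]
grip_width: 0.998
grip_force: 0.0
```

```bash
python3 -c "
from h import *
c,s=snap('wB'); print(s['eef_pos'],s['tcp_rot'],s['joints'])"
```

```text
[ 0.42982561 -0.21269834  0.24985306] [ 3.44645819e-04  9.99999907e-01  2.22508738e-04 -1.32771502e-04] [-5.84275243e-01  2.68947640e-01  1.66510900e+00  2.40540145e-04
  1.20800291e+00 -2.15446770e+00]
```

View pics/wA.png

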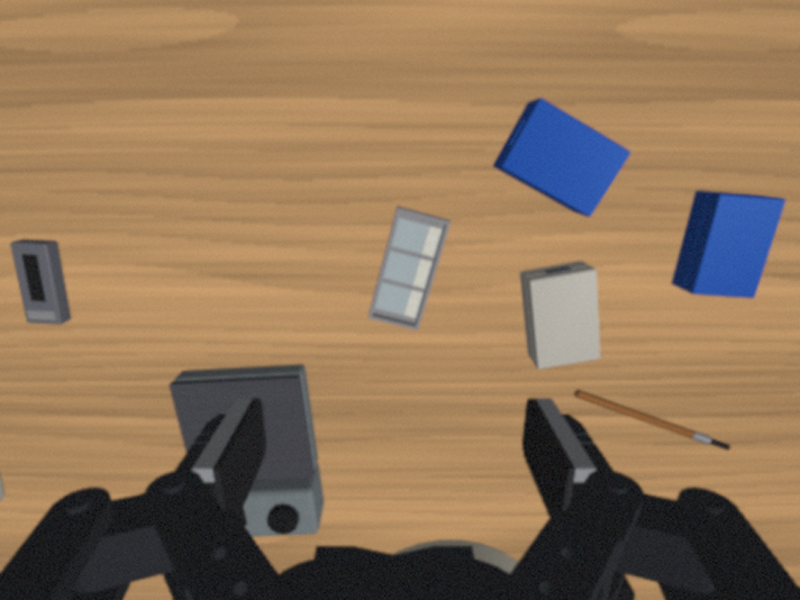

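View pics/wB.png

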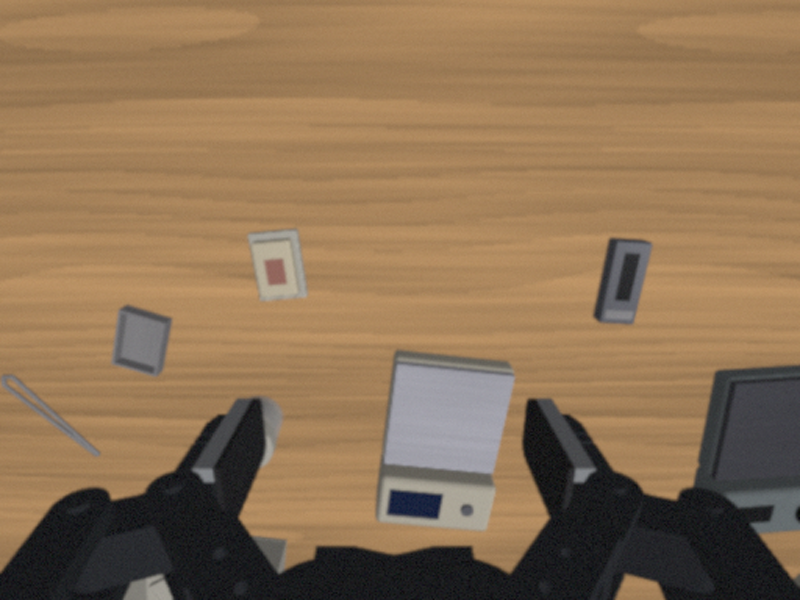

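wA shows the slide box at (563,316), the tray at (410,267) and the hot plate at (245,425). wB shows the wax block at (277,265), dispenser (623,281), cold plate (449,417), and the pot partly hidden by a finger at (265,430). Next I'll fit the known shapes to the non-wood masks.

```bash
cat >> h.py <<'E'
from scipy.optimize import minimize
def cub(lx,ly,z0,z1,cx=0,cy=0):
    return np.array([(cx+sx*lx/2,cy+sy*ly/2,z) for sx in(-1,1) for sy in(-1,1) for z in(z0,z1)])
def cyl(r,z0,z1):
    a=np.linspace(0,2*np.pi,40,False); return np.vstack([np.c_[r*np.cos(a),r*np.sin(a),0*a+z] for z in(z0,z1)])
MODEL=dict(box=[cub(.083,.056,0,.032)],disp=[cub(.074,.032,0,.016)],wax=[cub(.06,.042,0,.008),cub(.048,.033,.008,.02)],tray=[cub(.1,.046,0,.012)],
 pot=[cyl(.0235,0,.038),cyl(.025,.038,.054)],cold=[cub(.11,.11,0,.03),cub(.055,.11,0,.046,.0825)],hot=[cub(.11,.12,0,.03),cub(.055,.12,0,.046,.0825)])
def fit(c,s,name,x0,ymin=None,zoff=0,pad=12,dbg=None,bgthr=22):
    U=4
    lab=cv2.cvtColor(c["image"],cv2.COLOR_BGR2LAB).astype(float)
    wood=(lab[...,2]-128)
    sc=cv2.resize(wood,None,fx=U,fy=U,interpolation=cv2.INTER_LINEAR)
    def ras(x):
        m=np.zeros(sc.shape,np.uint8)
        ca,sa=np.cos(x[2]),np.sin(x[2])
        for P in MODEL[name]:
            Q=np.c_[P[:,0]*ca-P[:,1]*sa+x[0],P[:,0]*sa+P[:,1]*ca+x[1],P[:,2]+zoff]
            h=cv2.convexHull(((w2px(c,Q,s)+.5)*U-.5).astype(np.float32))
            cv2.fillConvexPoly(m,np.round(h*16).astype(np.int32),1,shift=4)
        return m
    m0=ras(x0); roi=cv2.dilate(m0,np.ones((2*pad*U+1,)*2,np.uint8))>0
    if ymin is not None: ymin(roi,U)
    obj=(sc<bgthr)&roi
    f=lambda x:(np.logical_xor(ras(x)>0,obj)&roi).sum()/U/U
    best=None
    for d in (-.12,0,.12):
        o=minimize(f,x0,method="Nelder-Mead",options=dict(initial_simplex=np.array([x0]*4)+np.array([[0,0,d],[.008,0,d],[0,.008,d],[0,0,d+.1]]),xatol=1e-5,fatol=.01))
        if best is None or o.fun<best.fun: best=o
    if dbg:
        im=cv2.resize(c["image"],None,fx=U,fy=U); cv2.drawContours(im,cv2.findContours(ras(best.x),0,2)[0],-1,(0,0,255),1)
        cv2.drawContours(im,cv2.findContours(obj.astype(np.uint8),0,2)[0],-1,(0,255,0),1)
        y,x=np.where(roi); cv2.imwrite(dbg,im[y.min():y.max(),x.min():x.max()])
    return best.x,best.fun,obj.sum()/U/U
E
python3 - <<'E'
from h import *
t=pickle.load(open("top0.pkl","rb")); A,sa=pickle.load(open("wA.pkl","rb")); B,sb=pickle.load(open("wB.pkl","rb"))
lab=cv2.cvtColor(B["image"],cv2.COLOR_BGR2LAB)
for n,u,v in [("wood",350,300),("wax",285,250),("waxedge",255,250),("red",277,270),("cold",450,420),("body",420,500),("disp",610,280)]: print(n,lab[int(v*.64),int(u*.64)])
I=dict(box=(.482,.436,.05),tray=(.442,.307,-.2),disp=(.454,-.016,0),wax=(.438,-.313,.1),pot=(.588,-.342,0),cold=(.577,-.165,-.05),hot=(.593,.154,.03))
for k,(c,s,d) in dict(box=(A,sa,1),tray=(A,sa,1),disp=(B,sb,1),wax=(B,sb,1)).items():
    print(k,fit(c,s,k,I[k],dbg=f"d_{k}.png"))
for k in I: print("top",k,fit(t,None,k,I[k],pad=6,dbg=f"dt_{k}.png"))
rows=[cv2.copyMakeBorder(cv2.resize(i,(200,280)),2,2,2,2,0) for i in [cv2.imread(f"d_{k}.png") for k in("box","tray","disp","wax")]]
rows2=[cv2.copyMakeBorder(cv2.resize(i,(200,280)),2,2,2,2,0) for i in [cv2.imread(f"dt_{k}.png") for k in("pot","cold","hot","box")]]
cv2.imwrite("pics/m1.png",cv2.resize(np.vstack([np.hstack(rows),np.hstack(rows2)]),(800,568)))
E
```

```text
wood [156 137 157]
wax [183 129 140]
waxedge [182 128 140]
red [123 145 140]
cold [174 130 124]
body [ 38 133 110]
disp [ 99 128 125]
box (array([0.48140323, 0.4458823 , 0.18574856]), np.float64(26.0), np.float64(3119.6875))
tray (array([ 0.44255196,  0.31244279, -0.26451114]), np.float64(109.875), np.float64(2708.5625))
disp (array([ 0.4526423 , -0.01190101, -0.06718587]), np.float64(34.4375), np.float64(1580.875))
wax (array([ 0.43844401, -0.31152766,  0.09280694]), np.float64(51.5625), np.float64(1507.8125))
top box (array([0.48261637, 0.44294308, 0.18243184]), np.float64(19.5625), np.float64(652.9375))
top tray (array([ 0.44449602,  0.30924962, -0.26391727]), np.float64(31.5), np.float64(585.875))
top disp (array([ 0.4531447 , -0.0149436 , -0.05556017]), np.float64(15.875), np.float64(301.625))
top wax (array([ 0.43953941, -0.31483101,  0.08067857]), np.float64(23.1875), np.float64(330.25))
top pot (array([ 0.59145656, -0.34625033, -0.03899836]), np.float64(11.625), np.float64(328.5625))
top cold (array([ 0.58035268, -0.16500812, -0.11729739]), np.float64(29.0625), np.float64(2230.875))
top hot (array([0.59325973, 0.15622989, 0.0655014 ]), np.float64(31.6875), np.float64(2340.4375))
```

View pics/m1.png

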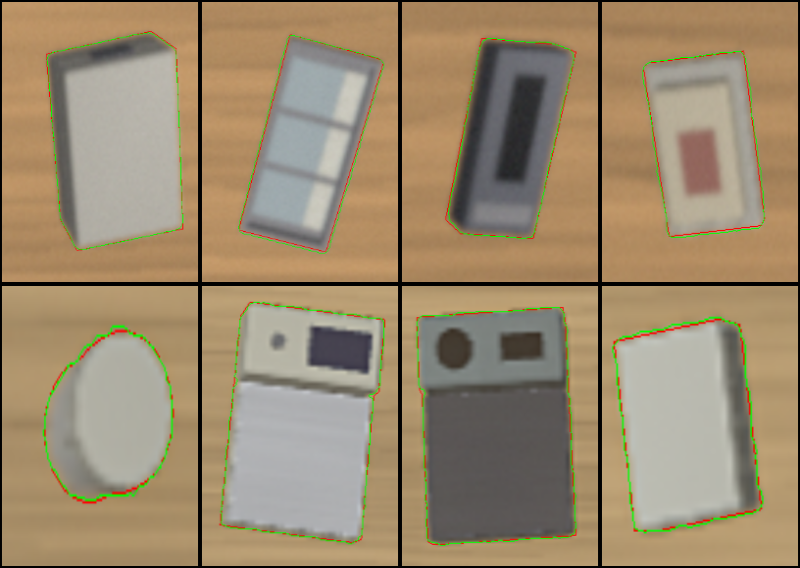

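```bash
python3 - <<'E'
from h import *
A,sa=pickle.load(open("wA.pkl","rb")); B,sb=pickle.load(open("wB.pkl","rb"))
print(fit(B,sb,"cold",(.579,-.163,-.117),pad=5,dbg="x.png"))
def cut(roi,U):  # keep hot plate left of/before the finger
    roi[:, int(335*.64*U):]=0; roi[int(385*.64*U):, int(180*.64*U):int(290*.64*U)]=0; roi[int(400*.64*U):, :int(295*.64*U)]=0
print(fit(A,sa,"hot",(.592,.159,.0655),pad=5,ymin=cut,dbg="x2.png"))
E
```

```text
(array([ 0.58023575, -0.16345547, -0.11605302]), np.float64(140.0625), np.float64(8531.375))
(array([0.59319651, 0.16000929, 0.05613538]), np.float64(56.0), np.float64(2523.75))
```

Emit:
servo_tool([
  [0.057,-0.66,-1,0,0,0.0354,-1],
  [0.057,-0.66,-1,0,0,0.0354,-1],
  [0.057,-0.66,-1,0,0,0.0354,-1],
  [0.057,-0.66,-1,0,0,0.0354,-1],
  [0.057,-0.66,-1,0,0,0.0354,-1],
  [0,0,-0.75,0,0,0,-1],
  [0,0,-0.75,0,0,0,-1],
  [0,0,-0.75,0,0,0,-1],
  [0,0,-0.5,0,0,0,-1],
  [0,0,-0.28,0,0,0,-1],
  [0,0,0,0,0,0,-1],
  [0,0,0,0,0,0,1],
  [0,0,0,0,0,0,1],
  [0,0,0,0,0,0,1],
  [0,0,0,0,0,0,1],
  [0,0,0,0,0,0,1],
  [0,0,0,0,0,0,1],
  [0,0,0,0,0,0,1],
  [0,0,0,0,0,0,1],
  [0,0,0,0,0,0,1],
], grip_force=30)

```text
time_s: 4.5
eef_pos: [0.4384, -0.3118, 0.0102]
tcp_rot: [-0.047, 0.999, -0.0, 0.001]
force: [-0.6, 2.5, 10.5]
grip_width: 0.377
grip_force: 29.2
```

```bash
python3 -c "
from h import *
c,s=snap('w2'); print(s['eef_pos'],R.from_quat(s['tcp_rot']).as_matrix()[:,1],s['force'],s['grip_width']*85,s['grip_force'],s['joints'])"
```

```text
[ 0.43838782 -0.31183512  0.01017621] [-9.29251204e-02  9.95672713e-01 -8.78199428e-04] [-0.64986192  2.54930442 10.45982128] 32.032537533177866 29.18851464986801 [-7.29388400e-01  6.90225158e-01  1.76009123e+00  2.29538320e-04
  6.89942233e-01 -2.39342153e+00]
```

View pics/w2.png

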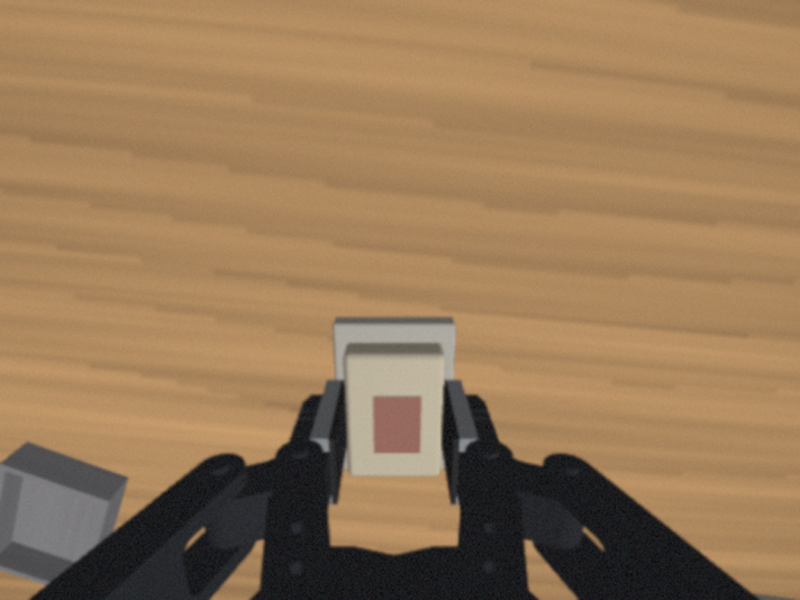

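Gripped on the wax at 32 mm, with the cassette ledge just under the pads; its front edge spans (334–455, 318). Now I'll carry it to the cold plate.

Emit:
servo_tool([
  [0,0,0.6,0,0,0,1],
  [0,0,1,0,0,0,1],
  [0,0,1,0,0,0,1],
  [0,0,0.4,0,0,0,1],
  [0.788,0.821,0,0,0,-0.0667,1],
  [0.788,0.821,0,0,0,-0.0667,1],
  [0.788,0.821,0,0,0,-0.0667,1],
  [0.788,0.821,0,0,0,-0.0667,1],
  [0.788,0.821,0,0,0,-0.0667,1],
  [0.788,0.821,0,0,0,-0.0667,1],
  [0,0,0,0,0,0,1],
  [0,0,-0.65,0,0,0,1],
  [0,0,-0.65,0,0,0,1],
  [0,0,-0.4,0,0,0,1],
  [0,0,-0.25,0,0,0,1],
  [0,0,0,0,0,0,1],
  [0,0,0,0,0,0,1],
])

```text
time_s: 5.97
eef_pos: [0.5798, -0.1641, 0.0409]
tcp_rot: [0.058, 0.998, 0.0, -0.0]
force: [-0.4, -0.3, -0.2]
grip_width: 0.372
grip_force: 32.7
```

```bash
python3 -c "
from h import *
c,s=snap('w3'); print(s['eef_pos'],R.from_quat(s['tcp_rot']).as_matrix()[:,1],s['force'],s['grip_width']*85,s['grip_force'],s['joints'])"
```

```text
[ 0.57980435 -0.16405533  0.04088004] [1.16352483e-01 9.93207984e-01 2.06866271e-05] [-0.42111929 -0.29179294 -0.15622404] 31.660265920641663 32.66812026500702 [-3.74800332e-01  6.95915295e-01  1.57778706e+00 -3.14500015e-05
  8.68062194e-01 -1.82895971e+00]
```

View pics/w3.png

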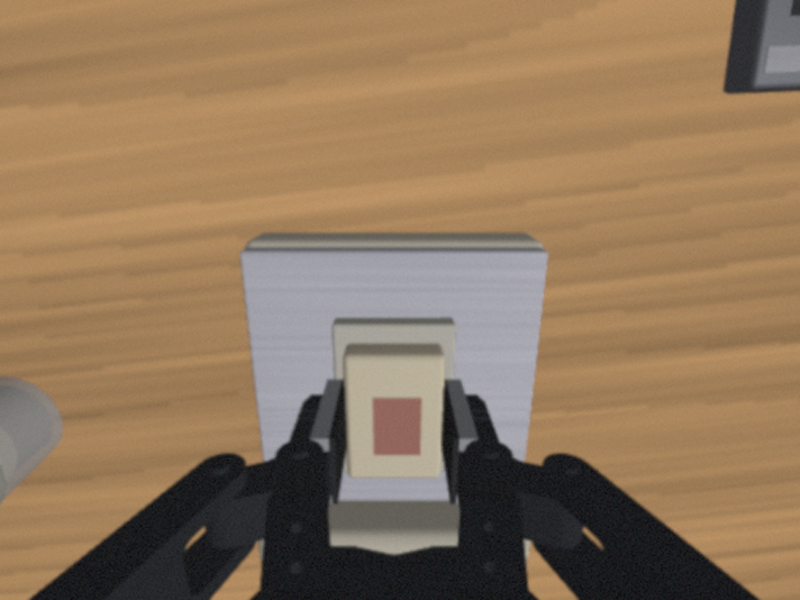

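The block sits laterally centred: the plate's front edge spans 243–546 and the block 333–455, both with their middle at 394.5.

```bash
python3 -c "
from h import *
c,s=pickle.load(open('w3.pkl','rb'))
P=px2w(c,np.array([(394.5,250),(394.5,321),(394.5,476)])*.64,[.03,.0385,.0505],s)
Rz=R.from_quat(s['tcp_rot']).as_matrix()
print(((P-s['eef_pos'])@Rz*1000).round(1))"
```

```text
[[ 53.3   1.7  10.9]
 [ 30.8   1.7   2.4]
 [-23.    1.7  -9.6]]
```

Emit:
servo_tool([
  [0.07,0,0,0,0,0,1],
  [0,0,-0.02,0,0,0,1],
  [0,0,0,0,0,0,1],
  [0,0,0,0,0,0,-0.3],
  [0,0,0,0,0,0,-1],
  [0,0,0,0,0,0,-1],
  [0,0,0,0,0,0,-1],
  [0,0,0,0,0,0,-1],
  [0,0,0.5,0,0,0,-1],
  [0,0,0.8,0,0,0,-1],
  [0,0,1,0,0,0,-1],
  [0,0,1,0,0,0,-1],
  [0,0,0.7,0,0,0,-1],
  [0,0,0,0,0,0,-1],
  [0,0,0,0,0,0,-1],
])

```text
time_s: 7.27
eef_pos: [0.5825, -0.164, 0.1613]
tcp_rot: [0.058, 0.998, -0.0, 0.001]
force: [-0.3, -0.2, -0.3]
grip_width: 1.001
grip_force: 0.0
```

```bash
python3 - <<'E'
from h import *
c,s=snap('w4'); print(s['eef_pos'],s['joints'])
yaw=-.116
P=cub(.11,.11,.03,.03); W=cub(.06,.042,.038,.038); X=cub(.048,.033,.05,.05)
im=cv2.resize(c["image"],None,fx=3,fy=3,interpolation=cv2.INTER_CUBIC)
def dr(Q,x,y,col):
    ca,sa=np.cos(yaw),np.sin(yaw); Q=np.c_[Q[:,0]*ca-Q[:,1]*sa+x,Q[:,0]*sa+Q[:,1]*ca+y,Q[:,2]]
    h=cv2.convexHull(((w2px(c,Q,s)+.5)*3-.5).astype(np.float32)); cv2.polylines(im,[h.round().astype(int)],True,col,1)
dr(P,.581,-.1635,(0,255,0)); dr(W,.581,-.1635,(0,0,255)); dr(X,.581,-.1635,(0,0,255))
u,v=((w2px(c,[(.56,-.16,.03)],s)[0]+.5)*3).astype(int); print(u,v)
cv2.imwrite("pics/m2.png",im[max(0,v-300):v+300,max(0,u-400):u+400])
E
```

```text
[ 0.58251246 -0.16402647  0.16127103] [-3.73121411e-01  5.37959281e-01  1.48003297e+00 -2.61655016e-06
  1.12116145e+00 -1.82766954e+00]
757 496
```

View pics/m2.png

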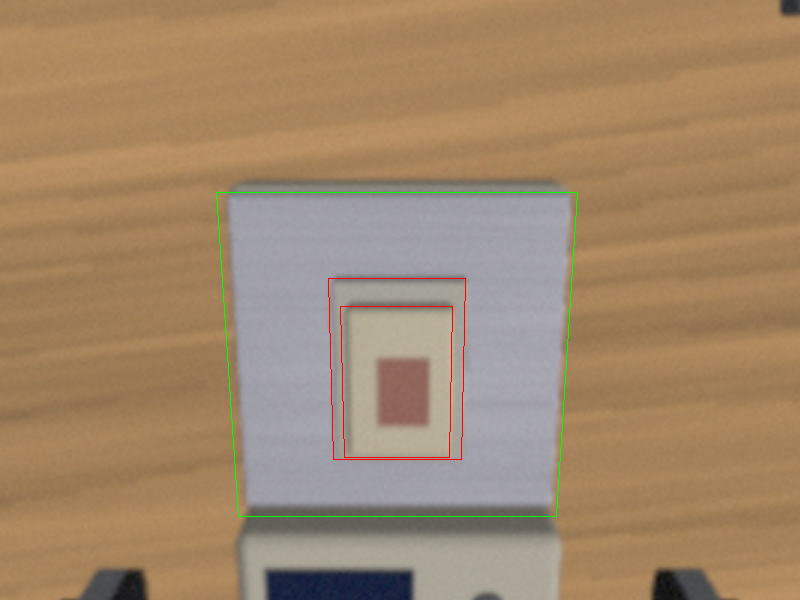

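The wax block lies centred on the plate: its front edge (328–466, 278) and the plate edges (228–572) agree with the model to about 1 mm.

The slide-box candidates are white (563,316), blue (560,157) and blue (730,245) in wA. Only the white one with the grey seam fits, and the enlarged m1 panels already confirmed that.

Emit:
servo_tool([
  [-0.153,0.924,0,0,0,0.0262,-1],
  [-0.153,0.924,0,0,0,0.0262,-1],
  [-0.153,0.924,0,0,0,0.0262,-1],
  [-0.153,0.924,0,0,0,0.0262,-1],
  [-0.153,0.924,0,0,0,0.0262,-1],
  [-0.153,0.924,0,0,0,0.0262,-1],
  [-0.153,0.924,0,0,0,0.0262,-1],
  [-0.153,0.924,0,0,0,0.0262,-1],
  [-0.153,0.924,0,0,0,0.0262,-1],
  [-0.153,0.924,0,0,0,0.0262,-1],
  [-0.153,0.924,0,0,0,0.0262,-1],
  [-0.153,0.924,0,0,0,0.0262,-1],
  [-0.153,0.924,0,0,0,0.0262,-1],
  [-0.153,0.924,0,0,0,0.0262,-1],
  [-0.153,0.924,0,0,0,0.0262,-1],
  [-0.153,0.924,0,0,0,0.0262,-1],
  [-0.153,0.924,0,0,0,0.0262,-1],
  [-0.153,0.924,0,0,0,0.0262,-1],
  [-0.153,0.924,0,0,0,0.0262,-1],
  [-0.153,0.924,0,0,0,0.0262,-1],
])

```text
time_s: 8.98
eef_pos: [0.489, 0.3915, 0.1585]
tcp_rot: [-0.079, 0.997, -0.001, -0.001]
force: [0.8, -0.0, 0.1]
grip_width: 1.0
grip_force: 0.0
```

Emit:
servo_tool([
  [-0.153,0.924,0,0,0,0.0262,-1],
  [-0.153,0.924,0,0,0,0.0262,-1],
  [0,0,0,0,0,0,-1],
  [0,0,0,0,0,0,-1],
])

```text
time_s: 9.32
eef_pos: [0.4799, 0.4468, 0.1583]
tcp_rot: [-0.094, 0.996, -0.001, -0.001]
force: [0.0, -0.1, -0.6]
grip_width: 0.998
grip_force: 0.0
```

```bash
python3 -c "
from h import *
c,s=snap('w5'); print(s['eef_pos'],R.from_quat(s['tcp_rot']).as_matrix()[:,1],s['joints'])
print(fit(c,s,'box',(.4814,.4459,.186),pad=8,dbg='x.png'))"
```

```text
[0.47987008 0.44676452 0.15833083] [-0.1864449   0.98246478 -0.00112429] [ 6.58676709e-01  6.08246910e-01  1.34466871e+00 -3.80589541e-05
  1.19108461e+00 -1.09964674e+00]
(array([0.4815215 , 0.44557615, 0.18692117]), np.float64(61.0625), np.float64(5157.25))
```

Emit:
servo_tool([
  [0.055,-0.037,-0.8,0,0,0,-1],
  [0,0,-1,0,0,0,-1],
  [0,0,-1,0,0,0,-1],
  [0,0,-1,0,0,0,-1],
  [0,0,-0.7,0,0,0,-1],
  [0,0,-0.4,0,0,0,-1],
  [0,0,-0.17,0,0,0,-1],
  [0,0,0,0,0,0,-1],
  [0,0,0,0,0,0,1],
  [0,0,0,0,0,0,1],
  [0,0,0,0,0,0,1],
  [0,0,0,0,0,0,1],
  [0,0,0,0,0,0,1],
  [0,0,0,0,0,0,1],
  [0,0,0,0,0,0,1],
], grip_force=60)

```text
time_s: 10.62
eef_pos: [0.4833, 0.4454, 0.0098]
tcp_rot: [-0.093, 0.996, 0.001, 0.001]
force: [-0.6, -0.5, 8.3]
grip_width: 0.638
grip_force: 64.4
```

```bash
python3 -c "
from station import sense;from h import *
s=sense(); print(s['eef_pos'],R.from_quat(s['tcp_rot']).as_matrix()[:,1],s['force'],s['grip_width']*85,s['grip_force'])"
```

```text
[0.48332636 0.44538123 0.00979339] [-1.84564172e-01  9.82820034e-01  9.20819071e-04] [-0.59528542 -0.4899832   8.29774868] 54.25049600010071 64.37228456139565
```

Emit:
servo_tool([
  [0,0,0.5,0,0,0,1],
  [0,0,1,0,0,0,1],
  [0,0,1,0,0,0,1],
  [0.222,-0.966,0.9,0,0,-0.034,1],
  [0.222,-0.966,0.3,0,0,-0.034,1],
  [0.222,-0.966,0,0,0,-0.034,1],
  [0.222,-0.966,0,0,0,-0.034,1],
  [0.222,-0.966,0,0,0,-0.034,1],
  [0.222,-0.966,0,0,0,-0.034,1],
  [0.222,-0.966,0,0,0,-0.034,1],
  [0.222,-0.966,0,0,0,-0.034,1],
  [0.222,-0.966,0,0,0,-0.034,1],
  [0.222,-0.966,0,0,0,-0.034,1],
  [0.222,-0.966,0,0,0,-0.034,1],
  [0.222,-0.966,0,0,0,-0.034,1],
  [0.222,-0.966,0,0,0,-0.034,1],
  [0.222,-0.966,0,0,0,-0.034,1],
  [0.222,-0.966,0,0,0,-0.034,1],
  [0.222,-0.966,0,0,0,-0.034,1],
  [0.222,-0.966,0,0,0,-0.034,1],
])

```text
time_s: 12.28
eef_pos: [0.5962, -0.0493, 0.1201]
tcp_rot: [0.059, 0.998, -0.0, 0.001]
force: [0.2, 1.1, -2.5]
grip_width: 0.639
grip_force: 64.1
```

Emit:
servo_tool([
  [0,0,0,0,0,0,1],
  [0,0,0,0,0,0,1],
  [0,0,0,0,0,0,1],
])

```text
time_s: 12.53
eef_pos: [0.5958, -0.0476, 0.1196]
tcp_rot: [0.059, 0.998, 0.0, 0.0]
force: [0.6, 0.4, -0.7]
grip_width: 0.637
grip_force: 64.2
```

```bash
python3 -c "
from h import *
c,s=snap('w6'); m=R.from_quat(s['tcp_rot']).as_matrix();print(s['eef_pos'],m,s['grip_width']*85,s['force'])
print(fit(c,s,'cold',(.5802,-.1635,-.116),pad=5,dbg='x.png'))"
```

```text
[ 0.59577373 -0.04762076  0.11964529] [[-9.93116722e-01  1.17127440e-01  5.81984978e-04]
 [ 1.17127493e-01  9.93116885e-01  5.88859268e-05]
 [-5.71081951e-04  1.26647040e-04 -9.99999829e-01]] 54.18452923294831 [ 0.62181576  0.43052522 -0.71831937]
(array([ 0.580573  , -0.16062093, -0.10494009]), np.float64(1267.625), np.float64(26153.5625))
```

View pics/w6.png

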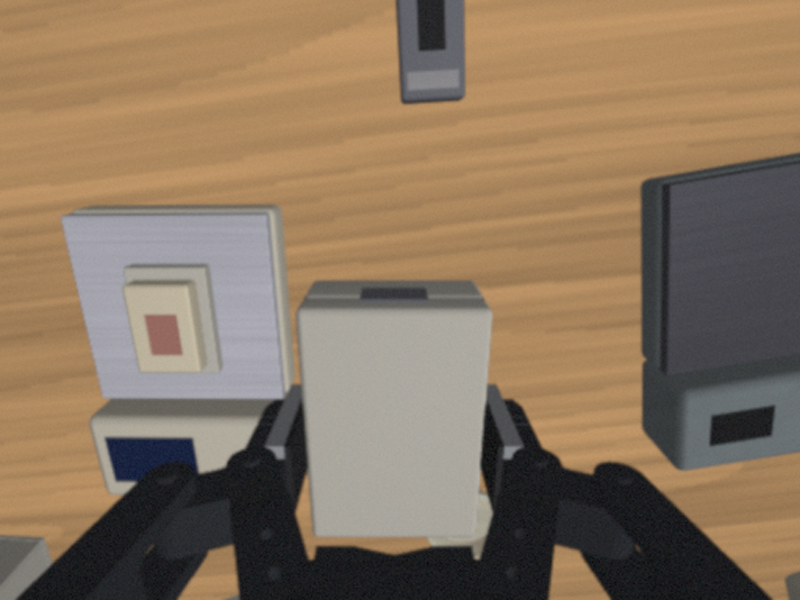

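Emit:
servo_tool([
  [0.023,0.02,-0.8,0,0,0,1],
  [0,0,-1,0,0,0,1],
  [0,0,-0.8,0,0,0,1],
  [0,0,-0.5,0,0,0,1],
  [0,0,-0.35,0,0,0,1],
  [0,0,-0.18,0,0,0,1],
  [0,0,0,0,0,0,1],
  [0,0,0,0,0,0,1],
  [0,0,0,0,0,0,1],
])

```text
time_s: 13.33
eef_pos: [0.597, -0.0469, 0.0109]
tcp_rot: [0.058, 0.998, -0.0, 0.001]
force: [0.8, -0.8, -1.2]
grip_width: 0.643
grip_force: 65.2
```

Emit:
servo_tool([
  [0,0,0,0,0,0,-0.5],
  [0,0,0,0,0,0,-0.6],
  [0,0,0,0,0,0,-0.6],
  [0,0,0,0,0,0,-0.6],
  [0,0,0.5,0,0,0,-0.6],
  [0,0,1,0,0,0,-0.6],
  [0,0,1,0,0,0,-0.6],
  [0,0,1,0,0,0,-0.6],
  [-0.8,0.1,1,0,0,0,-1],
  [-0.8,0.1,0.3,0,0,0,-1],
  [-0.8,0.2,0.2,0,0,0.02,-1],
  [-0.8,0.3,0,0,0,0.02,-1],
  [-0.8,0.3,0,0,0,0.03,-1],
  [-0.8,0.1,0,0,0,0.02,-1],
  [0,0,0,0,0,0,-1],
  [0,0,0,0,0,0,-1],
  [0,0,0,0,0,0,-1],
])

```text
time_s: 14.75
eef_pos: [0.4534, -0.0143, 0.1605]
tcp_rot: [0.035, 0.999, -0.0, 0.001]
force: [-0.2, -0.4, 0.5]
grip_width: 0.998
grip_force: 0.0
```

```bash
python3 -c "
from h import *
c,s=snap('w7'); m=R.from_quat(s['tcp_rot']).as_matrix();print(s['eef_pos'],m[:,1],s['grip_width']*85,s['force'])
print(fit(c,s,'disp',(.4526,-.0119,-.067),pad=5,dbg='x1.png'))
def cut(roi,U): roi[int(370*.64*U):]=0
print(fit(c,s,'box',(.5947,-.0468,-.116),pad=4,dbg='x2.png'))
print(w2px(c,[(.5947,-.0468,.032)],s)/.64)"
```

```text
[ 0.4533713  -0.01434376  0.16049601] [ 7.01754173e-02  9.97534658e-01 -1.28966184e-04] 84.82567143704394 [-0.21212196 -0.41113408  0.45371999]
(array([ 0.45291594, -0.01195853, -0.05803243]), np.float64(53.625), np.float64(2317.1875))
(array([ 0.59452727, -0.04509995, -0.11452498]), np.float64(77.625), np.float64(3830.1875))
[[360.53584714 483.76532752]]
```

Emit:
servo_tool([
  [-0.015,0.08,-0.8,0,0,0.023,-1],
  [0,0,-1,0,0,0,-1],
  [0,0,-1,0,0,0,-1],
  [0,0,-1,0,0,0,-1],
  [0,0,-0.7,0,0,0,-1],
  [0,0,-0.4,0,0,0,-1],
  [0,0,-0.15,0,0,0,-1],
  [0,0,0,0,0,0,-1],
  [0,0,0,0,0,0,-1],
], grip_force=40)

```text
time_s: 15.55
eef_pos: [0.4527, -0.0119, 0.0089]
tcp_rot: [0.029, 1.0, -0.0, 0.0]
force: [0.3, 0.1, 0.7]
grip_width: 0.997
grip_force: 0.0
```

Emit:
servo_tool([
  [0,0,0,0,0,0,1],
  [0,0,0,0,0,0,1],
  [0,0,0,0,0,0,1],
  [0,0,0,0,0,0,1],
  [0,0,0,0,0,0,1],
  [0,0,0,0,0,0,1],
  [0,0,0,0,0,0,1],
  [0,0,0,0,0,0,1],
  [0,0,0,0,0,0,1],
])

```text
time_s: 16.3
eef_pos: [0.4523, -0.0118, 0.0093]
tcp_rot: [0.029, 1.0, -0.0, 0.0]
force: [-1.4, -0.3, 13.9]
grip_width: 0.357
grip_force: 38.5
```

```bash
python3 -c "
from station import sense;from h import *
s=sense(); print(s['eef_pos'],R.from_quat(s['tcp_rot']).as_matrix()[:,1],s['force'],s['grip_width']*85,s['grip_force'])"
```

```text
[ 0.45234775 -0.01180059  0.00927884] [ 5.79383438e-02  9.98320158e-01 -1.06936240e-04] [-1.41356494 -0.29351578 13.89056059] 30.335690078029298 38.495707511901855
```

Emit:
servo_tool([
  [0,0,0.5,0,0,0,1],
  [0,0,1,0,0,0,1],
  [0,0,1,0,0,0,1],
  [0,0,0.8,0,0,0,1],
  [0.79,-0.19,0,0,0,-0.0185,1],
  [0.79,-0.19,0,0,0,-0.0185,1],
  [0.79,-0.19,0,0,0,-0.0185,1],
  [0.79,-0.19,0,0,0,-0.0185,1],
  [0.79,-0.19,0,0,0,-0.0185,1],
  [0.79,-0.19,0,0,0,-0.0185,1],
  [0,0,0,0,0,0,1],
  [0,0,0,0,0,0,1],
  [0,0,0,0,0,0,1],
])

```text
time_s: 17.38
eef_pos: [0.5934, -0.0457, 0.1075]
tcp_rot: [0.058, 0.998, 0.0, -0.001]
force: [0.0, 0.6, -0.4]
grip_width: 0.36
grip_force: 40.8
```

```bash
python3 -c "
from h import *
c,s=snap('w8'); print(s['eef_pos'],R.from_quat(s['tcp_rot']).as_matrix()[:,1],s['force'],s['grip_width']*85,s['grip_force'])"
```

```text
[ 0.59337409 -0.04574196  0.10745107] [1.15621451e-01 9.93293346e-01 9.75459537e-05] [ 0.03600342  0.56007405 -0.36634484] 30.59171140997517 40.76712369918823
```

View pics/w8.png

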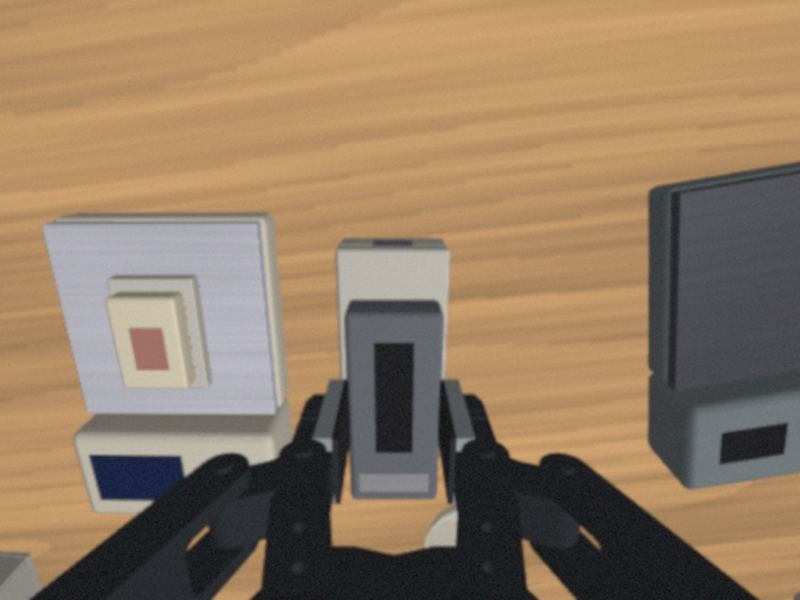

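Emit:
servo_tool([
  [0.037,-0.005,-0.7,0,0,0,1],
  [0,0,-0.7,0,0,0,1],
  [0,0,-0.4,0,0,0,1],
  [0,0,-0.25,0,0,0,1],
  [0,0,-0.13,0,0,0,1],
  [0,0,0,0,0,0,1],
  [0,0,0,0,0,0,1],
  [0,0,0,0,0,0,1],
])

```text
time_s: 18.1
eef_pos: [0.5958, -0.0461, 0.043]
tcp_rot: [0.058, 0.998, -0.0, 0.001]
force: [0.3, -0.5, -0.1]
grip_width: 0.359
grip_force: 40.8
```

Emit:
servo_tool([
  [0,0,0,0,0,0,0],
  [0,0,0,0,0,0,-0.3],
  [0,0,0,0,0,0,-0.3],
  [0,0,0,0,0,0,-0.3],
  [0,0,0.5,0,0,0,-0.3],
  [0,0,1,0,0,0,-0.3],
  [0,0,1,0,0,0,-0.3],
  [0,0,0.8,0,0,0,-1],
  [-0.85,0.3,0.6,0,0,0,-1],
  [-0.85,0.9,0,0,0,-0.03,-1],
  [-0.85,0.9,0,0,0,-0.03,-1],
  [-0.85,0.9,0,0,0,-0.03,-1],
  [-0.85,0.9,0,0,0,-0.03,-1],
  [-0.85,0.9,0,0,0,-0.03,-1],
  [0,0.9,0,0,0,-0.03,-1],
  [0,0.9,0,0,0,-0.03,-1],
  [0,0.9,0,0,0,-0.03,-1],
  [0,0.9,0,0,0,-0.03,-1],
  [0,0.9,0,0,0,0,-1],
  [0,0.9,0,0,0,0,-1],
])

```text
time_s: 19.77
eef_pos: [0.4421, 0.2613, 0.1594]
tcp_rot: [0.128, 0.992, 0.0, 0.0]
force: [0.7, -0.4, 0.5]
grip_width: 0.997
grip_force: 0.0
```

Emit:
servo_tool([
  [0,0,0,0,0,0,-1],
  [0,0,0,0,0,0,-1],
  [0,0,0,0,0,0,-1],
])

```text
time_s: 20.02
eef_pos: [0.4421, 0.2595, 0.1592]
tcp_rot: [0.128, 0.992, -0.0, -0.0]
force: [-0.8, -1.1, -0.8]
grip_width: 0.999
grip_force: 0.0
```

```bash
python3 -c "
from h import *
c,s=snap('w9'); print(s['eef_pos'],R.from_quat(s['tcp_rot']).as_matrix()[:,1],s['joints'])
print(fit(c,s,'tray',(.4425,.3124,-.2645),pad=5,dbg='x1.png'))
from station import eyes
t=eyes.read_camera('top'); pickle.dump(t,open('top1.pkl','wb'))
print('top box',fit(t,None,'box',(.5945,-.047,-.116),pad=5)); print('top disp on lid',t['image'].shape)
u,v=(w2px(t,[(.585,-.1,.03)])[0]).astype(int)
cv2.imwrite('pics/m3.png',cv2.resize(t['image'][v-40:v+40,u-50:u+50],(750,600),interpolation=cv2.INTER_CUBIC))"
```

```text
[0.44214482 0.25953027 0.15921462] [ 2.54088346e-01  9.67180921e-01 -4.21721671e-04] [ 4.14402673e-01  4.27679804e-01  1.70712725e+00 -2.25006158e-04
  1.00722416e+00 -8.99368343e-01]
(array([ 0.44290106,  0.31252633, -0.25784087]), np.float64(135.6875), np.float64(4674.875))
top box (array([ 0.59505431, -0.04827839, -0.10332994]), np.float64(30.5625), np.float64(602.9375))
top disp on lid (384, 512, 3)
```

View pics/m3.png

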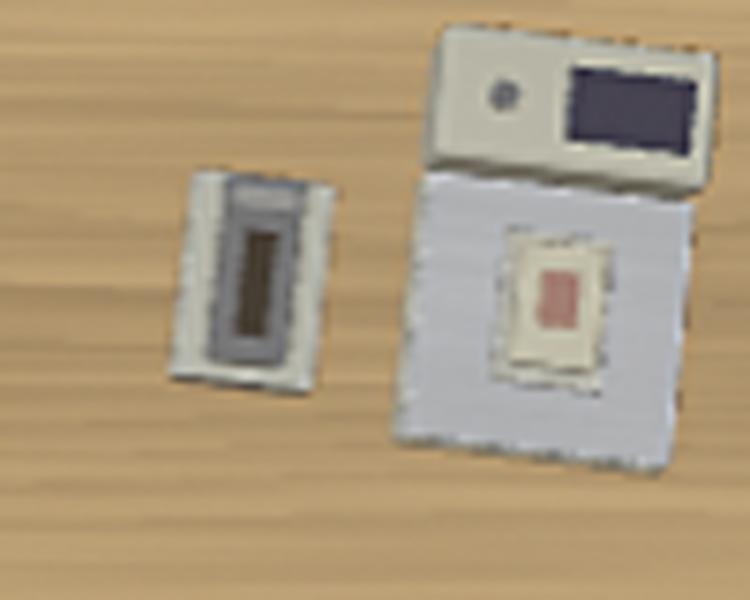

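Box and dispenser look right: box at (250,282) in the crop, dispenser centred on it, wax block centred on the plate at (550,310). Next, the tray.

Emit:
servo_tool([
  [0.025,0.9,0,0,0,0,-1],
  [0,0.87,-0.7,0,0,0,-1],
  [0,0,-1,0,0,0,-1],
  [0,0,-1,0,0,0,-1],
  [0,0,-1,0,0,0,-1],
  [0,0,-0.7,0,0,0,-1],
  [0,0,-0.4,0,0,0,-1],
  [0,0,-0.22,0,0,0,-1],
  [0,0,0,0,0,0,-1],
  [0,0,0,0,0,0,-1],
], grip_force=50)

```text
time_s: 20.95
eef_pos: [0.4435, 0.3126, 0.0091]
tcp_rot: [0.129, 0.992, 0.0, 0.0]
force: [0.6, 0.5, -0.5]
grip_width: 1.0
grip_force: 0.0
```

Emit:
servo_tool([
  [0,0,0,0,0,0,1],
  [0,0,0,0,0,0,1],
  [0,0,0,0,0,0,1],
  [0,0,0,0,0,0,1],
  [0,0,0,0,0,0,1],
  [0,0,0,0,0,0,1],
  [0,0,0,0,0,0,1],
  [0,0,0,0,0,0,1],
])

```text
time_s: 21.62
eef_pos: [0.4432, 0.3131, 0.0091]
tcp_rot: [0.128, 0.992, 0.0, 0.0]
force: [-1.5, 0.5, 8.0]
grip_width: 0.007
grip_force: 39.1
```

```bash
python3 -c "
from station import sense;from h import *
s=sense(); print(s['eef_pos'],R.from_quat(s['tcp_rot']).as_matrix()[:,1],s['force'],s['grip_width']*85,s['grip_force'])"
```

```text
[0.44322052 0.313087   0.00906499] [2.54617754e-01 9.67041721e-01 3.31593540e-04] [-1.46234664  0.45047911  7.97635754] 0.5728953435313728 39.13851320743561
```

The gripper shut above the tray, because the tips ride higher at 46 mm opening. I'll lift, reopen and go lower.

Emit:
servo_tool([
  [0,0,1,0,0,0,1],
  [0,0,1,0,0,0,-1],
  [0,0,1,0,0,0,-1],
  [0,0,1,0,0,0,-1],
  [0,0,1,0,0,0,-1],
  [0,0,0,0,0,0,-1],
  [0,0,0,0,0,0,-1],
  [0,0,0,0,0,0,-1],
  [0,0,0,0,0,0,-1],
])

```text
time_s: 22.37
eef_pos: [0.4425, 0.3127, 0.1577]
tcp_rot: [0.128, 0.992, -0.001, -0.001]
force: [-0.4, -0.5, -0.8]
grip_width: 0.997
grip_force: 0.0
```

```bash
python3 -c "
from h import *
c,s=snap('w10'); print(s['eef_pos'],R.from_quat(s['tcp_rot']).as_matrix()[:,1],s['force'])
print(fit(c,s,'tray',(.4425,.3124,-.2645),pad=4,dbg='pics/x3.png'))"
```

```text
[0.44254873 0.3126666  0.15772646] [ 0.25459793  0.96704621 -0.00123804] [-0.44130775 -0.45659403 -0.7607014 ]
(array([ 0.44067067,  0.29418179, -0.27619592]), np.float64(36.6875), np.float64(3041.375))
```

View pics/w10.png

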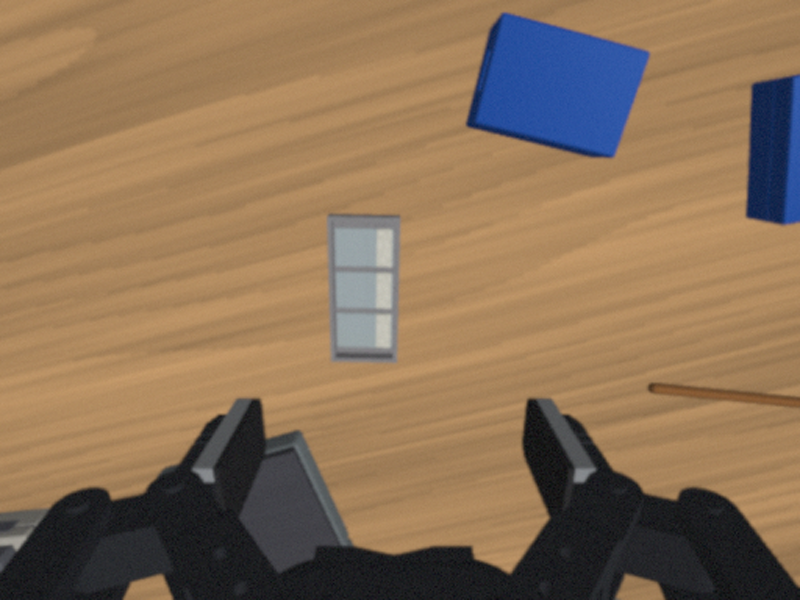

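The tray was pushed about 18 mm to the right and now sits at (365,287) in the picture, fit (0.4407, 0.2942). I'll regrasp lower.

Emit:
servo_tool([
  [-0.06,-0.617,0,0,0,-0.036,-1],
  [0,0,-1,0,0,0,-1],
  [0,0,-1,0,0,0,-1],
  [0,0,-1,0,0,0,-1],
  [0,0,-1,0,0,0,-1],
  [0,0,-0.6,0,0,0,-1],
  [0,0,-0.3,0,0,0,-1],
  [0,0,-0.2,0,0,0,-1],
  [0,0,-0.08,0,0,0,-1],
  [0,0,0,0,0,0,-1],
  [0,0,0,0,0,0,-1],
], grip_force=50)

```text
time_s: 23.33
eef_pos: [0.4418, 0.2948, 0.0041]
tcp_rot: [0.138, 0.99, 0.0, 0.0]
force: [0.4, 0.0, 0.0]
grip_width: 1.001
grip_force: 0.0
```

```bash
python3 -c "
from station import sense;from h import *
s=sense(); print(s['eef_pos'],R.from_quat(s['tcp_rot']).as_matrix()[:,1],s['force'],s['grip_width']*85,s['grip_force'])"
```

```text
[0.44179854 0.29475597 0.0040687 ] [2.72688540e-01 9.62102019e-01 8.15984498e-04] [0.35154088 0.04522077 0.02172539] 85.12015220407119 0.0
```

Emit:
servo_tool([
  [0,0,-0.1,0,0,0,-1],
  [0,0,0,0,0,0,-1],
  [0,0,0,0,0,0,1],
  [0,0,0,0,0,0,1],
  [0,0,0,0,0,0,1],
  [0,0,0,0,0,0,1],
  [0,0,0,0,0,0,1],
  [0,0,0,0,0,0,1],
  [0,0,0,0,0,0,1],
  [0,0,0,0,0,0,1],
])

```text
time_s: 24.17
eef_pos: [0.4414, 0.2945, 0.0007]
tcp_rot: [0.138, 0.99, 0.0, 0.0]
force: [-1.8, -0.5, 8.7]
grip_width: 0.519
grip_force: 50.1
```

```bash
python3 -c "
from station import sense;from h import *
s=sense(); print(s['eef_pos'],R.from_quat(s['tcp_rot']).as_matrix()[:,1],s['force'],s['grip_width']*85,s['grip_force'])"
```

```text
[0.44139612 0.29452131 0.00071469] [2.72745637e-01 9.62086150e-01 2.41452925e-04] [-1.80596204 -0.51781419  8.66110352] 44.10570384760506 50.135480649769306
```

Emit:
servo_tool([
  [0,0,0.5,0,0,0,1],
  [0,0,1,0,0,0,1],
  [0,0,1,0,0,0,1],
  [0,0,1,0,0,0,1],
  [0.389,-0.347,0.5,0,0,-0.1815,1],
  [0.389,-0.347,0,0,0,-0.1815,1],
  [0.389,-0.347,0,0,0,-0.1815,1],
  [0.389,-0.347,0,0,0,-0.1815,1],
  [0.389,-0.347,0,0,0,-0.1815,1],
  [0.389,-0.347,0,0,0,-0.1815,1],
  [0.389,-0.347,0,0,0,-0.1815,1],
  [0.389,-0.347,0,0,0,-0.1815,1],
  [0.389,-0.347,0,0,0,-0.1815,1],
  [0.389,-0.347,0,0,0,-0.1815,1],
  [0.389,-0.347,0,0,0,-0.1815,1],
  [0.389,-0.347,0,0,0,-0.1815,1],
  [0.389,-0.347,0,0,0,-0.1815,1],
  [0,0,0,0,0,0,1],
  [0,0,0,0,0,0,1],
])

```text
time_s: 25.75
eef_pos: [0.5932, 0.1587, 0.1201]
tcp_rot: [0.686, 0.728, -0.0, -0.0]
force: [-0.8, 0.2, -2.2]
grip_width: 0.52
grip_force: 52.3
```

```bash
python3 -c "
from h import *
c,s=snap('w11'); print(s['eef_pos'],R.from_quat(s['tcp_rot']).as_matrix()[:,1],s['force'],s['grip_width']*85,s['joints'])"
```

```text
[0.59319422 0.15866388 0.12008015] [ 9.98260412e-01  5.89581716e-02 -2.90447752e-04] [-0.83117376  0.191722   -2.18470331] 44.194373560815755 [1.64120518e-01 5.99709411e-01 1.49313074e+00 4.45343085e-05
 1.04904049e+00 1.05105933e-01]
```

View pics/w11.png

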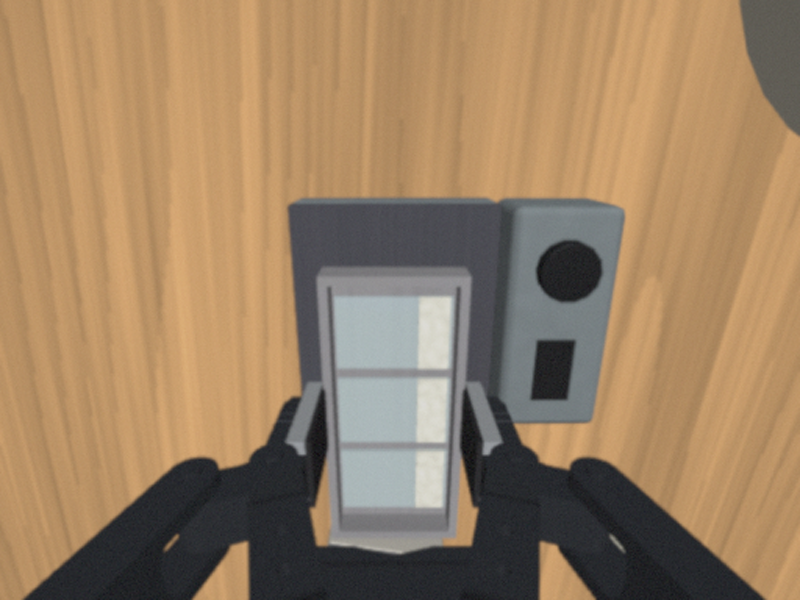

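```bash
python3 -c "
from h import *
c,s=pickle.load(open('w11.pkl','rb'))
m=R.from_quat(s['tcp_rot']).as_matrix()
uv=np.array([(291,206),(497,204),(301,380),(318,272),(471,272)])*.64
P=px2w(c,uv,[.03,.03,.03,.132-.0007,.132-.0007],s)
print(P.round(4)); print(((P-s['eef_pos'])@m*1000).round(1))"
```

```text
[[0.5377 0.2147 0.03  ]
 [0.6402 0.2218 0.03  ]
 [0.542  0.1176 0.03  ]
 [0.567  0.2088 0.1313]
 [0.612  0.2114 0.1313]]
[[ 59.2 -52.1  90.1]
 [ 60.2  50.7  90.1]
 [-38.  -53.5  90.1]
 [ 51.6 -23.2 -11.2]
 [ 51.6  21.9 -11.2]]
```

Emit:
servo_tool([
  [0,-0.04,-0.8,0,0,0,1],
  [0,0,-0.8,0,0,0,1],
  [0,0,-0.6,0,0,0,1],
  [0,0,-0.4,0,0,0,1],
  [0,0,-0.25,0,0,0,1],
  [0,0,-0.1,0,0,0,1],
  [0,0,0,0,0,0,1],
  [0,0,0,0,0,0,1],
  [0,0,0,0,0,0,1],
])

```text
time_s: 26.55
eef_pos: [0.5936, 0.1581, 0.0328]
tcp_rot: [0.686, 0.728, 0.001, 0.0]
force: [-0.2, -0.0, -0.6]
grip_width: 0.526
grip_force: 52.3
```

Emit:
servo_tool([
  [0,0,-0.035,0,0,0,1],
  [0,0,0,0,0,0,1],
  [0,0,0,0,0,0,0],
  [0,0,0,0,0,0,-0.3],
  [0,0,0,0,0,0,-0.3],
  [0,0,0,0,0,0,-0.3],
  [0,0,0.4,0,0,0,-0.3],
  [0,0,0.8,0,0,0,-0.3],
  [0,0,1,0,0,0,-0.3],
  [0,0,1,0,0,0,-0.3],
  [0,0,1,0,0,0,-1],
  [0,0,1,0,0,0,-1],
  [0,0,0.4,0,0,0,-1],
])

```text
time_s: 27.63
eef_pos: [0.5944, 0.1582, 0.204]
tcp_rot: [0.686, 0.728, 0.002, 0.002]
force: [0.0, 0.8, 0.4]
grip_width: 0.998
grip_force: 0.0
```

Emit:
servo_tool([
  [-0.144,-0.984,0,0,0,0.17,-1],
  [-0.144,-0.984,0,0,0,0.17,-1],
  [-0.144,-0.984,0,0,0,0.17,-1],
  [-0.144,-0.984,0,0,0,0.17,-1],
  [-0.144,-0.984,0,0,0,0.17,-1],
  [-0.144,-0.984,0,0,0,0.17,-1],
  [-0.144,-0.984,0,0,0,0.17,-1],
  [-0.144,-0.984,0,0,0,0.17,-1],
  [-0.144,-0.984,0,0,0,0.17,-1],
  [-0.144,-0.984,0,0,0,0.17,-1],
  [-0.144,-0.984,0,0,0,0.17,-1],
  [-0.144,-0.984,0,0,0,0.17,-1],
  [-0.144,-0.984,0,0,0,0.17,-1],
  [-0.144,-0.984,0,0,0,0.17,-1],
  [-0.144,-0.984,0,0,0,0.17,-1],
  [-0.144,-0.984,0,0,0,0.17,-1],
  [-0.144,-0.984,0,0,0,0.17,-1],
  [0,0,0,0,0,0,-1],
  [0,0,0,0,0,0,-1],
])

```text
time_s: 29.22
eef_pos: [0.5191, -0.3452, 0.1994]
tcp_rot: [0.0, 1.0, -0.0, 0.0]
force: [0.4, 0.2, 0.6]
grip_width: 0.995
grip_force: 0.0
```

```bash
python3 -c "
from h import *
from station import eyes
c,s=snap('w12'); print(s['eef_pos'],R.from_quat(s['tcp_rot']).as_matrix()[:,1],s['joints'])
print(fit(c,s,'pot',(.590,-.344,0),pad=6,dbg='x1.png'))
t=eyes.read_camera('top'); print('tray top',fit(t,None,'pot',(.5915,-.346,0),pad=5))
u,v=(w2px(t,[(.59,.155,.03)])[0]).astype(int)
b=cv2.resize(t['image'][v-40:v+40,u-40:u+40],(400,400),interpolation=cv2.INTER_CUBIC)
a=cv2.resize(cv2.imread('x1.png'),(400,400))
cv2.imwrite('pics/m4.png',np.hstack([a,b]))"
```

```text
[ 0.51914254 -0.34518613  0.19938861] [ 8.43446195e-04  9.99999590e-01 -3.29062396e-04] [-6.82545153e-01  5.21535744e-01  1.38934322e+00  1.75075795e-05
  1.23017113e+00 -2.25250395e+00]
(array([ 0.59124208, -0.34267213, -0.11799915]), np.float64(63.4375), np.float64(2047.5))
tray top (array([ 0.59178335, -0.34645315,  0.00573397]), np.float64(18.125), np.float64(332.8125))
```

View pics/m4.png

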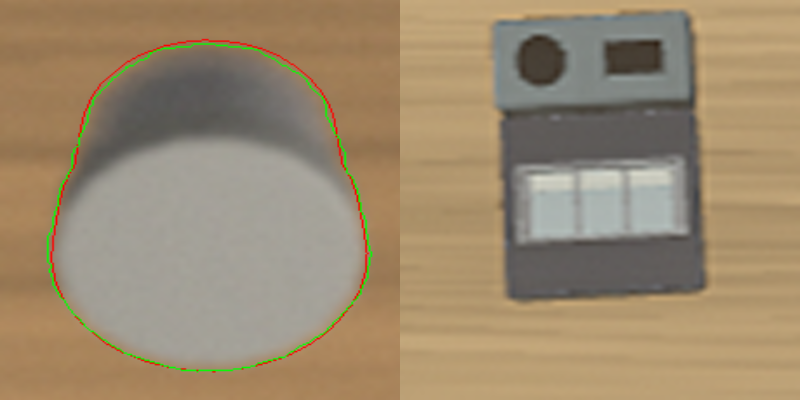

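The pot fit is good (left panel), and the tray sits centred on the hot plate (right panel, 520–690 across and 160–240 down, plate at 505–705). Now I'll grasp the pot by its cap.

Emit:
servo_tool([
  [0.8,0.073,0,0,0,0,-1],
  [0.8,0,0,0,0,0,-1],
  [0.8,0,0,0,0,0,-1],
  [0,0,-0.7,0,0,0,-1],
  [0,0,-1,0,0,0,-1],
  [0,0,-1,0,0,0,-1],
  [0,0,-1,0,0,0,-1],
  [0,0,-1,0,0,0,-1],
  [0,0,-0.6,0,0,0,-1],
  [0,0,-0.3,0,0,0,-1],
  [0,0,-0.1,0,0,0,-1],
  [0,0,0,0,0,0,-1],
  [0,0,0,0,0,0,1],
  [0,0,0,0,0,0,1],
  [0,0,0,0,0,0,1],
  [0,0,0,0,0,0,1],
  [0,0,0,0,0,0,1],
  [0,0,0,0,0,0,1],
  [0,0,0,0,0,0,1],
  [0,0,0,0,0,0,1],
], grip_force=45)

```text
time_s: 30.98
eef_pos: [0.5922, -0.3421, 0.0293]
tcp_rot: [-0.001, 1.0, -0.001, 0.001]
force: [-2.2, 1.1, 9.3]
grip_width: 0.568
grip_force: 45.0
```

```bash
python3 -c "
from station import sense;from h import *
s=sense(); print(s['eef_pos'],R.from_quat(s['tcp_rot']).as_matrix()[:,1],s['force'],s['grip_width']*85,s['grip_force'])"
```

```text
[ 0.59223387 -0.34210472  0.02932091] [-0.00130844  0.99999855 -0.00108989] [-2.22780978  1.09008982  9.28266163] 48.274636140498146 45.00410199165344
```

Emit:
servo_tool([
  [0,0,0.5,0,0,0,1],
  [0,0,1,0,0,0,1],
  [0,0,1,0,0,0,1],
  [0,0,1,0,0,0,1],
  [0,0.3,0.5,0,0,0,1],
  [-0.22,0.9,0,0,0,0,1],
  [-0.22,0.96,0,0,0,0,1],
  [-0.22,0.96,0,0,0,0,1],
  [-0.22,0.96,0,0,0,0,1],
  [-0.22,0.96,0,0,0,0,1],
  [-0.22,0.96,0,0,0,0,1],
  [-0.22,0.96,0,0,0,0,1],
  [-0.22,0.96,0,0,0,0,1],
  [-0.22,0.96,0,0,0,0,1],
  [-0.22,0.96,0,0,0,0,1],
  [-0.22,0.96,0,0,0,0,1],
  [-0.22,0.96,0,0,0,0,1],
  [-0.22,0.96,0,0,0,0,1],
  [-0.22,0.96,0,0,0,0,1],
  [-0.22,0.96,0,0,0,0,1],
])

```text
time_s: 32.65
eef_pos: [0.4917, 0.0991, 0.1479]
tcp_rot: [-0.001, 1.0, 0.0, 0.0]
force: [0.4, -0.2, -0.6]
grip_width: 0.571
grip_force: 46.7
```

Emit:
servo_tool([
  [-0.22,0.96,0,0,0,0,1],
  [-0.2,0.8,0,0,0,0,1],
  [0,0,0,0,0,0,1],
  [0,0,0,0,0,0,1],
  [0,0,0,0,0,0,1],
])

```text
time_s: 33.07
eef_pos: [0.4798, 0.1502, 0.1478]
tcp_rot: [-0.001, 1.0, -0.0, 0.0]
force: [-0.6, -0.5, -1.1]
grip_width: 0.568
grip_force: 46.7
```

```bash
python3 -c "
from h import *
c,s=snap('w13'); print(s['eef_pos'],R.from_quat(s['tcp_rot']).as_matrix(),s['force'],s['grip_width']*85,s['grip_force'])"
```

```text
[0.47982753 0.15022582 0.14779029] [[-9.99997837e-01 -2.07357835e-03  1.61641836e-04]
 [-2.07359869e-03  9.99997842e-01 -1.25768710e-04]
 [-1.61380696e-04 -1.26103618e-04 -9.99999979e-01]] [-0.64019016 -0.49966496 -1.0908302 ] 48.27046610748646 46.728293895721436
```

View pics/w13.png

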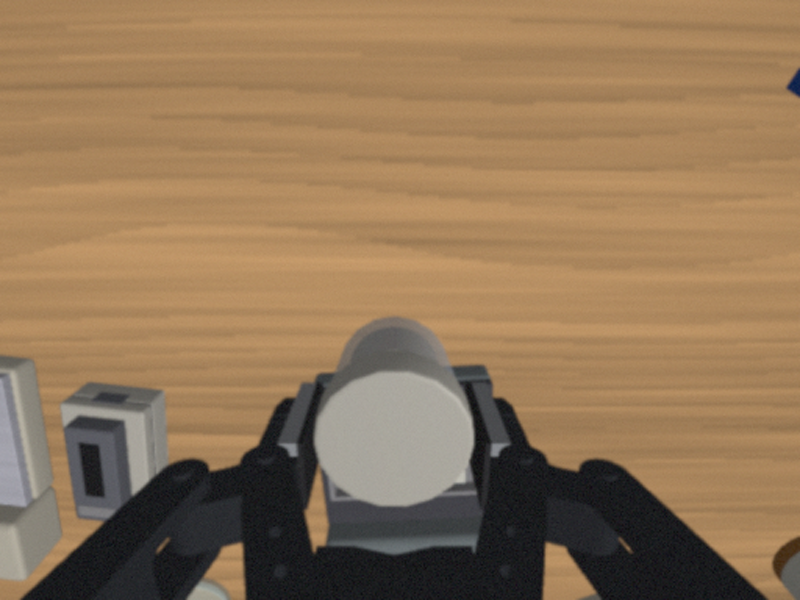

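The pot is upright in the grip in front of the hot plate. Now I'll lower it.

Emit:
servo_tool([
  [0,0.045,-0.8,0,0,0,1],
  [0,0,-1,0,0,0,1],
  [0,0,-0.9,0,0,0,1],
  [0,0,-0.6,0,0,0,1],
  [0,0,-0.4,0,0,0,1],
  [0,0,-0.2,0,0,0,1],
  [0,0,0,0,0,0,1],
  [0,0,0,0,0,0,1],
])

```text
time_s: 33.78
eef_pos: [0.4803, 0.1512, 0.031]
tcp_rot: [-0.0, 1.0, -0.0, 0.0]
force: [0.5, 0.6, -0.5]
grip_width: 0.563
grip_force: 48.5
```

Emit:
servo_tool([
  [0,0,-0.045,0,0,0,1],
  [0,0,0,0,0,0,1],
  [0,0,0,0,0,0,-0.3],
  [0,0,0,0,0,0,-0.6],
  [0,0,0,0,0,0,-0.8],
  [0,0,0,0,0,0,-0.8],
  [0,0,0,0,0,0,-0.8],
  [0,0,0.4,0,0,0,-0.8],
  [0,0,0.8,0,0,0,-0.8],
  [0,0,1,0,0,0,-0.8],
  [0,0,1,0,0,0,-0.8],
  [0,0,1,0,0,0,-0.8],
  [0,0,1,0,0,0,-0.8],
  [0,0.9,0.3,0,0,0,-0.8],
  [-0.3,0.9,0,0,0,0,-0.8],
  [-0.3,0.9,0,0,0,0,-0.8],
  [-0.3,0.9,0,0,0,0,-0.8],
  [-0.3,0.9,0,0,0,0,-0.8],
  [-0.3,0.9,0,0,0,0,-0.8],
  [-0.3,0.9,0,0,0,0,-0.8],
])

```text
time_s: 35.45
eef_pos: [0.4252, 0.3419, 0.1944]
tcp_rot: [-0.001, 1.0, -0.0, -0.0]
force: [1.7, 0.3, 0.6]
grip_width: 0.901
grip_force: 0.0
```

Emit:
servo_tool([
  [0,0.9,0,0,0,0,-0.8],
  [0,0.9,0,0,0,0,-0.8],
  [0,0,0,0,0,0,-0.8],
  [0,0,0,0,0,0,-0.8],
  [0,0,0,0,0,0,-0.8],
])

```text
time_s: 35.87
eef_pos: [0.4257, 0.3943, 0.1941]
tcp_rot: [-0.001, 1.0, -0.0, -0.0]
force: [-0.2, -0.7, -0.5]
grip_width: 0.902
grip_force: 0.0
```

```bash
python3 -c "
from h import *
from station import eyes
t=eyes.read_camera('top'); 
for k,x in dict(hot=(.5933,.1562,.0655),pot=(.479,.15,0),box=(.595,-.048,-.116),cold=(.5803,-.165,-.117)).items(): print(k,fit(t,None,k,x,pad=5))
cv2.imwrite('pics/top2.png',cv2.resize(t['image'][100:270,180:440],(800,523),interpolation=cv2.INTER_CUBIC))"
```

```text
hot (array([0.59326255, 0.15617877, 0.06625966]), np.float64(33.125), np.float64(2343.375))
pot (array([0.48017277, 0.15070203, 0.15887853]), np.float64(8.0), np.float64(261.5625))
box (array([ 0.5950775 , -0.04836726, -0.10235375]), np.float64(31.5), np.float64(603.9375))
cold (array([ 0.58030617, -0.16490971, -0.11860902]), np.float64(28.875), np.float64(2230.4375))
```

View pics/top2.png

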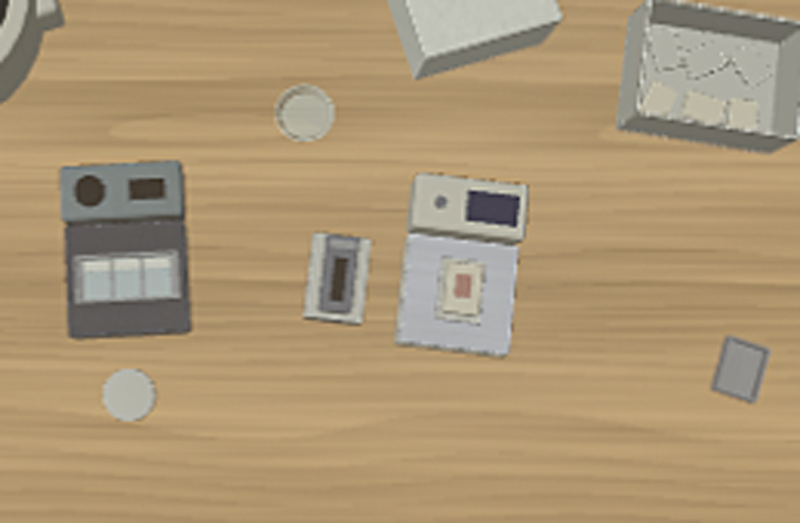

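All five things are in place and the mould and dish are unmoved. The top-view fits give a pot gap of about 33 mm (2 mm off the middle) and a box gap of about 34.5 mm (1 mm off level).

```bash
python3 -c "
from station import r
print(r.job_done())"
```

```text
the job is handed in; nothing more can be done
None
```

The bench is set up as asked, in the order asked, and handed in after about 36 s of robot time; on the way, one failed grasp slid the slide tray about 18 mm before it was gripped and placed.

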